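# Lock the portafilter of the espresso machine and start the shot

## Task

Get the espresso going: the filled portafilter is already hung in the machine but still loose, so push its handle round a quarter turn from the left until it points straight out at the front, square to the machine, which cams it up tight against the seal; do not turn it past square. Only then press the red brew button on top of the machine well down for a moment and let it go. Leave the glass standing under the spouts and do not disturb the jar and the mug.

Things in the scene. Friction and masses are not known exactly. Their poses are not given: they have to be found in the camera images.
- espresso_machine: Steel and black espresso machine, fixed. Origin on the table below the portafilter's turning axis; x runs from its front to its back, y to the side where the handle starts (left, facing it), z up. In mm: drip tray x -78..75, y +-88, top z 45; overhanging round-nosed head x -49..87, y +-45, z 205..285; main body behind, x 75..205, y +-95, z to 298; steam wand x 22..85, y -80, z 85..240.
- portafilter (a joint): Turn of the portafilter, rad, counter-clockwise from above. 0: handle to the machine's left (+y), parallel with its front; 1.571: straight out of the front (-x), tight; stops at 0 and 1.95; starts at 0.05 to 0.35. Bayonet cams lift it 3.2 mm per rad (5 mm in all) against a stiff seal. Needs 0.6 to 0.9 N m (4 to 6 N at handle_mid); stays where it is left.
- handle_mid (a point): Where to push: on the centre line of the dark wooden handle, 150 mm from the turning axis. The handle is level, round, 24 to 32 mm thick, 60 to 198 mm from the axis, centre line 168 mm (loose) to 172 mm (tight) above the table. Nothing is above it; below are only drip tray and glass (top 129 mm). Push on its side that faces the machine.
- filter_rim (a point): Centre of the top rim of the portafilter (69 mm across); starts about 4 to 5 mm below group_seal and comes level with it when tight.
- group_seal (a point): Centre of the underside of the fixed group collar and seal under the machine's head, on the turning axis, 188 mm above the table. z up.
- brew_button_top (a point): Centre of the top face of the round red brew button, 30 mm across, in a black ring on top of the machine's head, 307 mm above the table. Pressed straight down.
- brew_button (a joint): Travel of the brew button, m: 0 released, 0.006 fully down (sprung, 1.5 N to start, 5 N at the bottom); comes up again by itself.
- coffee_glass_mid (a point): Centre, half-way up, of the clear waisted glass (65 across, 84 high, loose, light) that stands on the drip tray under the spouts.
- bean_jar: Tall grey jar with a white lid, 80 across, 163 high, loose; bystander to the machine's right. Origin at the centre of its underside.
- red_mug: Black and red mug, 82 across and 114 with its handle, 97 high, loose; bystander to the machine's right. Origin at the centre of its underside.
Not all that is in view belongs to the job. What is meant by the part that bears coffee_glass_mid is not purple or turquoise, and is the larger of those in its own colour.

How it is judged:
By the outcome, as a careful person would: the job done as asked, in the order asked, and still so for the second after the job is handed in, with the robot touching nothing.
It also fails if it takes over 51 s, if anything falls off the work surface, if the arm or the gripper's body presses on something with over 40 N, if the wrist force passes 120 N, or if a joint passes its speed limit or range.

## Robot

A 6-joint arm with a two-finger parallel gripper is mounted at the origin on a cart in front of the work surface, level with it; the furniture and walls round the work are solid. World frame = base frame: x ahead of the robot, y to its left, z up, the work surface at z = 0. Lengths are in m, angles in rad, forces in N, time in s.
With the tool pointing down it reaches from about 0.35 to 0.775 m from the base axis. Payload 7.3 kg.
Tool frame: the origin (TCP) lies at the very end of the fingers, on their centre line; the grasp point (between the pads) lies 19 mm behind it; z points along the fingers, y is the line along which they close (so a half turn about z gives the same grasp; the last joint's range is limited). The gripper opens to 92 mm and grips with 3 to 60 N. Pads are 19 mm wide; open, the fingers measure 130 mm over their backs; the gripper's body (75 mm by 190 mm) begins 47 mm behind the grasp point.
Start: joints at [-1.453, 0.342, 1.524, -0, 1.275, -0.146], TCP at [0.137, -0.507, 0.227] pointing down, gripper open.
Joint ranges: [-2.53, 2.53], [-0.77, 2.02], [0.04, 2.7], [-1, 4.14], [0.28, 2.66], [-3.11, 3.11]. Speed limits (rad/s): [2.57, 2.57, 3.14, 3.14, 3.14, 3.14].

## Interface

Orientations are given as [roll, pitch, yaw] about the fixed x, y, z axes, in that order (R = Rz(yaw) Ry(pitch) Rx(roll)).
In Python, from cell import robot gives the robot as it stands. The module is installed in compiled form; this text tells all that it offers.
- The arm moves only by the tool arm_command, never from a script. Its argument "moves" is a list of rows, each a list of 3 entries, a list of its own where there are three numbers: the shift along the tool's x, y, z in m, then the turn, a rotation vector about the tool's x, y, z in rad, then the finger opening in m, from 0 to 0.0918. In form: [[[dx, dy, dz], [ax, ay, az], claw], ...]. A call has exactly 5 rows; each row is the pose to reach, as a shift and turn from the pose commanded when the call began, along the tool's axes at that moment; what a row does not reach only later rows make up. A row lasts 1/10 s, in which the tool goes at most 50 mm and 8.59 degrees, less where a joint would pass 70% of its speed; a pose out of reach is approached as far as the arm can. A call with a gripper value outside its range is refused whole. The fingers move at their own pace and stop on an object; "squeeze" is the grip in N (left out, the last holds). Time passes only in rows, so rows that repeat a pose let the fingers close, or fill a call up. It gives the time, the measured TCP pose, the force, the opening and the grip force at its end, in the units of the state.
- robot.observe(): the state, without advancing time (a new reading comes with each control period).
- robot.read_camera(name): name is "side" or "top"; returns the picture (420x560x3 uint8, red, green, blue); there is no depth.
- robot.camera_model(name): a dict with "fx", "fy", "cx", "cy" (pixels), "k1" (the pictures are not rectified: a ray, as slopes to the right and down, at radius r is drawn at 1 + k1 r^2 times it, then the intrinsics apply), "R" (3x3) and "t" (3): a world point X has camera coordinates R X + t. Camera axes: x right, y down, z forward; pixel columns grow to the right and rows downward; lengths in m; the calibration is good to about 2 mm. A picture is of the moment at which its call begins. camera_model takes no time and is no camera call.
- robot.hand_in(): hands the job in; it is judged then, once.
The state is a dict: "time": time; "qpos": joint angles; "qvel": joint speeds; "joint_efforts": joint torques, N m; "tool_pos": TCP position; "tool_rot": TCP orientation; "contact_force": force on the tool from outside, world axes, zero at the start; "torque": the same for the moment, N m; "opening": finger opening in m; "grip_force": force on a finger pad.
Only numpy, scipy, OpenCV 4.12 (cv2) and the standard library are available. Lean on these libraries where they do the work, as an engineer would, in place of code of your own. Each camera call takes 0.05 s, during which the arm holds its last target. There are 200 camera calls.

## Working session

There is one attempt and no reset: what is moved stays moved. The work goes in short steps, Python scripts to look and compute and a tool call to move; the robot and the scene stay as the last step left them, time stands still between calls to the robot, and variables do not carry over. Pictures are saved under pics/ and viewed, at most 10 in all, crops included, and the job is handed in when it is done.

Besides the shell and the picture viewer there is one more tool, called after "Emit:" as name(argument=value, ...) on one line, values as JSON. arm_command: Moves the arm, as the interface text tells. Its arguments: {"type":"object","properties":{"moves":{"type":"array"},"squeeze":{"type":"number"}},"required":["moves"]}

```bash
mkdir -p pics; python3 - <<'E'
from cell import robot
import cv2
for n in("side","top"):
    cv2.imwrite(f"pics/{n}0.png",cv2.resize(robot.read_camera(n)[:,:,::-1],(800,600),interpolation=cv2.INTER_CUBIC))
    print(n,robot.camera_model(n))
print(robot.observe())
E
```

```text
side {'fx': 395.1591117893065, 'fy': 395.1591117893065, 'cx': 274.9004320405278, 'cy': 209.58790596680353, 'k1': -0.08484040307274243, 'R': array([[-0.83826566, -0.54524641,  0.00412794],
       [-0.31387993,  0.47634313, -0.82132613],
       [ 0.4458588 , -0.68978517, -0.570444  ]]), 't': array([0.41982076, 0.36688126, 0.73831562])}
top {'fx': 396.6530097555521, 'fy': 396.6530097555521, 'cx': 277.72987638268995, 'cy': 209.868457944611, 'k1': -0.07073691106566278, 'R': array([[-0.00390455, -0.99997396,  0.00606923],
       [-0.996238  ,  0.00336439, -0.08659408],
       [ 0.0865714 , -0.00638451, -0.99622519]]), 't': array([-0.06397312,  0.56690781,  1.07895957])}
{'time': 0.1, 'qpos': array([-1.45298311e+00,  3.42656926e-01,  1.52488105e+00, -1.00516425e-05,
        1.27540554e+00, -1.45994039e-01]), 'qvel': array([-0.00077077, -0.00165311, -0.00162498, -0.00073868,  0.00114723,
        0.00141737]), 'joint_efforts': array([ 1.88042235e-03, -4.32004094e+01, -2.44695389e+01,  7.18342303e-02,
        5.25869080e-02, -5.24531765e-05]), 'tool_pos': array([ 0.13687827, -0.50648341,  0.22612656]), 'tool_rot': array([-3.14025477e+00, -1.87007212e-04,  2.63810063e-01]), 'contact_force': array([0.16094704, 0.11628683, 0.13156812]), 'torque': array([-0.01539555, -0.01353706, -0.02133036]), 'grip_force': 0.0, 'opening': 0.09171045782021289}
```

View pics/side0.png

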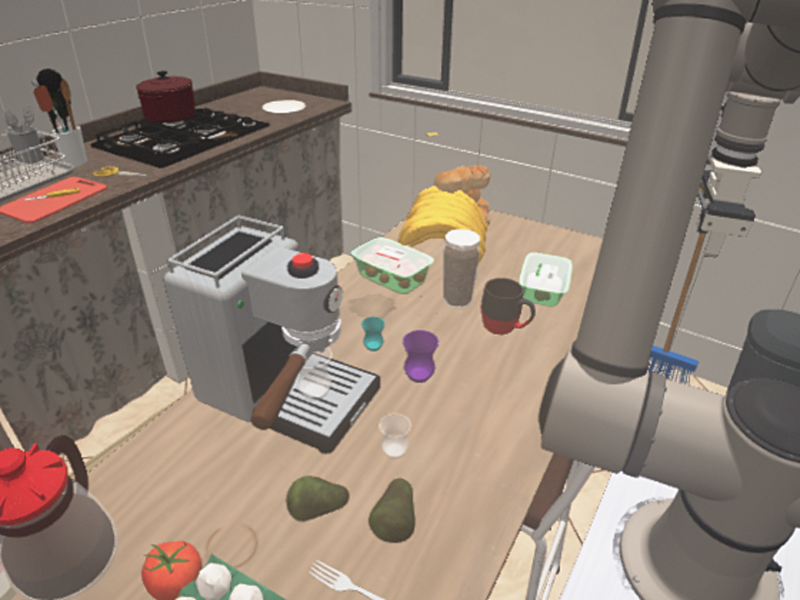

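View pics/top0.png

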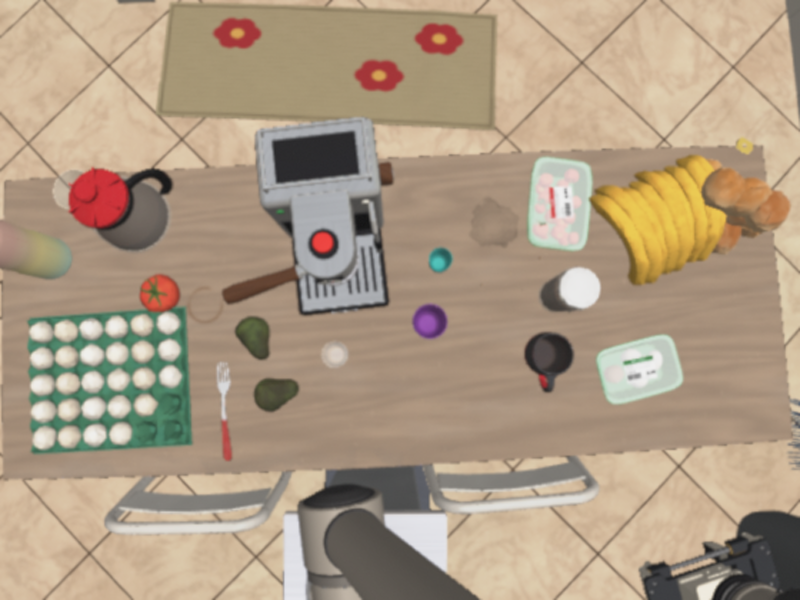

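The side view shows the machine with its red button at (303,262), the handle from (300,350) to (262,415), and a clear glass under the spouts at (315,375). A second, smaller clear glass stands at (395,435), and the purple (420,355) and turquoise (373,333) ones are decoys. The one meant is the clear glass on the drip tray, being the larger clear one. In the top view the button is at (323,243), the handle end at (226,296) and the tray's front edge runs (301,313) to (387,304).

```bash
cat > h.py <<'E'
import numpy as np, cv2
from cell import robot
def ray(n,u,v):
    m=robot.camera_model(n); K=np.array([[m['fx'],0,m['cx']],[0,m['fy'],m['cy']],[0,0,1]])
    p=cv2.undistortPoints(np.array([[[u,v]]],float),K,np.array([m['k1'],0,0,0,0.]))[0,0]
    return -m['R'].T@m['t'], m['R'].T@np.array([p[0],p[1],1])
def at(n,u,v,z):
    c,d=ray(n,u,v); return c+d*(z-c[2])/d[2]
def proj(n,X):
    m=robot.camera_model(n); K=np.array([[m['fx'],0,m['cx']],[0,m['fy'],m['cy']],[0,0,1]])
    return cv2.projectPoints(np.atleast_2d(X).astype(float),cv2.Rodrigues(m['R'])[0],m['t'],K,np.array([m['k1'],0,0,0,0.]))[0][:,0]
def crop(n,x,y,w,h,s,f):
    cv2.imwrite(f,cv2.resize(robot.read_camera(n)[y:y+h,x:x+w,::-1],None,fx=s,fy=s,interpolation=cv2.INTER_CUBIC))
E
python3 - <<'E'
from h import *
crop("top",145,75,145,150,4,"pics/top1.png")
crop("side",110,150,190,170,3.5,"pics/side1.png")
E
```

```text
(no output)
```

View pics/top1.png

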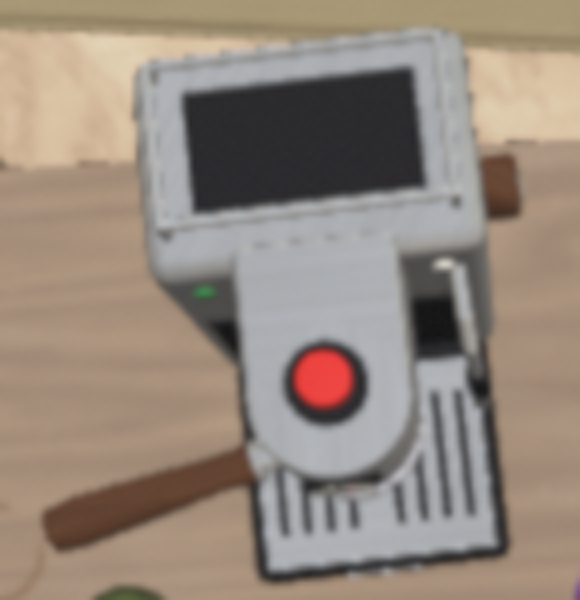

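View pics/side1.png

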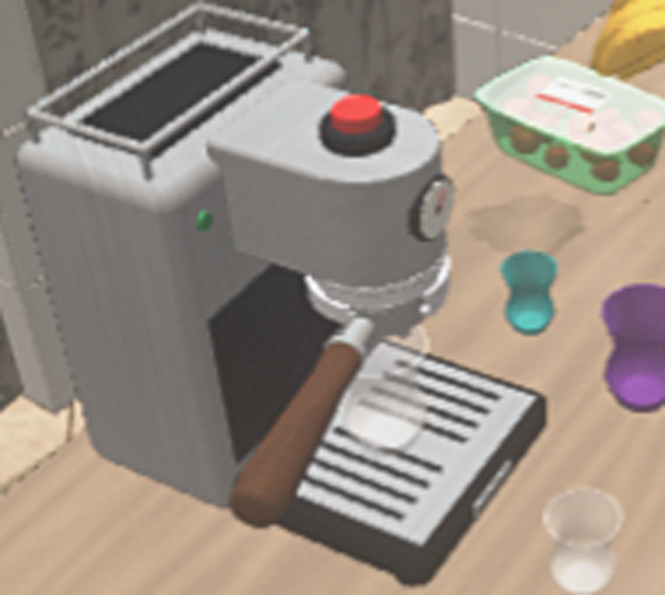

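The top crop shows the button at (324,378), the tray's front corners at (267,577) and (505,550), and the handle running from (57,527) to (252,463). The side crop confirms the clear glass under the spouts at (390,385), larger than the clear one at (583,540), and shows the button top at (357,110).

```bash
cat >> h.py <<'E'
T=lambda u,v,z: at("top",145+(u+.5)/4-.5,75+(v+.5)/4-.5,z)
S=lambda u,v,z: at("side",110+(u+.5)/3.5-.5,150+(v+.5)/3.5-.5,z)
E
python3 - <<'E'
from h import *
np.set_printoptions(precision=4,suppress=True)
b=T(324,378,.307);print("button",b,S(357,111,.307))
l=T(267,577,.045);r=T(505,550,.045);e=l-r
yaw=np.arctan2(-e[0],e[1]);print("front",l,r,np.hypot(*e[:2]),"yaw",yaw)
# side tray front corners
l2=S(410,583,.0);r2=S(545,400,.045);print(l2,r2)
# body top rail & head edges in top crop
p=T(165,230,.298);q=T(462,190,.298);print("rail yaw",np.arctan2(-(p-q)[0],(p-q)[1]))
c=np.array([np.cos(yaw),np.sin(yaw),0]);s=np.array([-np.sin(yaw),np.cos(yaw),0])
O=(l+r)/2+.078*c;print("origin",O, "button in machine",(b-O)@c,(b-O)@s)
t=T(57,527,.168);n=T(252,463,.168);d=t-n
print("handle",t,n,"len",np.hypot(*(t-O)[:2]),"dir from O",(t-O)@c,(t-O)@s,np.arctan2(-(t-O)@c,(t-O)@s),np.arctan2(-d@c,d@s))
print("side tip",S(252,505,.168))
E
```

```text
button [0.628  0.0443 0.307 ] [0.6248 0.0494 0.307 ]
front [0.5409 0.1153 0.045 ] [ 0.5588 -0.0472  0.045 ] 0.16342112036635964 yaw 0.10998914204707728
[0.5584 0.1157 0.    ] [ 0.5559 -0.0405  0.045 ]
rail yaw 0.13142642917984285
origin [0.6274 0.0426 0.045 ] button in machine 0.0008013278415608223 0.001629456040127117
handle [0.5637 0.2241 0.168 ] [0.6024 0.1053 0.168 ] len 0.1922830497815107 dir from O -0.04331644044887956 0.1873404847333261 0.22722462257193718 0.2049861741322436
side tip [0.5648 0.2255 0.168 ]
```

Emit:
arm_command(moves=[[[0.23,-0.05,-0.08],[0,0,0.144],0],[[0.23,-0.05,-0.08],[0,0,0.144],0],[[0.23,-0.05,-0.08],[0,0,0.144],0],[[0.23,-0.05,-0.08],[0,0,0.144],0],[[0.23,-0.05,-0.08],[0,0,0.144],0]])

```text
time: 0.7
tool_pos: [0.3464, -0.3978, 0.307]
tool_rot: [3.142, 0.0, 0.12]
contact_force: [-0.6, -0.9, 0.4]
opening: 0.0563
grip_force: 0.0
```

Emit:
arm_command(moves=[[[0.13,-0.214,0],[0,0,0],0],[[0.13,-0.214,0],[0,0,0],0],[[0.13,-0.214,0],[0,0,0],0],[[0.13,-0.214,0],[0,0,0],0],[[0.13,-0.214,0],[0,0,0],0]])

```text
time: 1.2
tool_pos: [0.4488, -0.1694, 0.3064]
tool_rot: [3.141, -0.0, 0.12]
contact_force: [1.0, 0.3, 0.2]
opening: 0.0163
grip_force: 0.0
```

Emit:
arm_command(moves=[[[0,-0.25,0],[0,0,0],0],[[0,-0.25,0],[0,0,0],0],[[0,-0.25,0],[0,0,0],0],[[0,-0.25,0],[0,0,0],0],[[0,-0.25,0],[0,0,0],0]])

```text
time: 1.7
tool_pos: [0.4177, 0.0787, 0.3064]
tool_rot: [3.142, -0.0, 0.12]
contact_force: [1.4, -0.2, 0.5]
opening: 0.0002
grip_force: 0.0
```

Emit:
arm_command(moves=[[[0,-0.05,0],[0,0,0],0],[[0,-0.1,0],[0,0,0],0],[[0.05,-0.1,0],[0,0,0],0],[[0.1,-0.1,0],[0,0,0],0],[[0.14,-0.1,0],[0,0,0],0]])

```text
time: 2.2
tool_pos: [0.5472, 0.1941, 0.306]
tool_rot: [3.141, -0.0, 0.122]
contact_force: [-0.0, 0.3, 0.5]
opening: 0.0004
grip_force: 0.0
```

Emit:
arm_command(moves=[[[0.04,0,0],[0,0,0],0],[[0.08,0,0],[0,0,0],0],[[0.08,0,0],[0,0,0],0],[[0.08,0,0],[0,0,0],0],[[0.08,0,0],[0,0,0],0]])

```text
time: 2.7
tool_pos: [0.6242, 0.2024, 0.3066]
tool_rot: [3.142, 0.0, 0.12]
contact_force: [0.7, 0.0, 0.7]
opening: 0.0003
grip_force: 0.0
```

```bash
python3 - <<'E'
from h import *
a=cv2.resize(robot.read_camera("side")[130:330,80:320,::-1],None,fx=2.2,fy=2.2);b=cv2.resize(robot.read_camera("top")[70:270,140:260,::-1],None,fx=2.2,fy=2.2)
cv2.imwrite("pics/c2.png",np.hstack([a,b]))
E
```

```text
(no output)
```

View pics/c2.png

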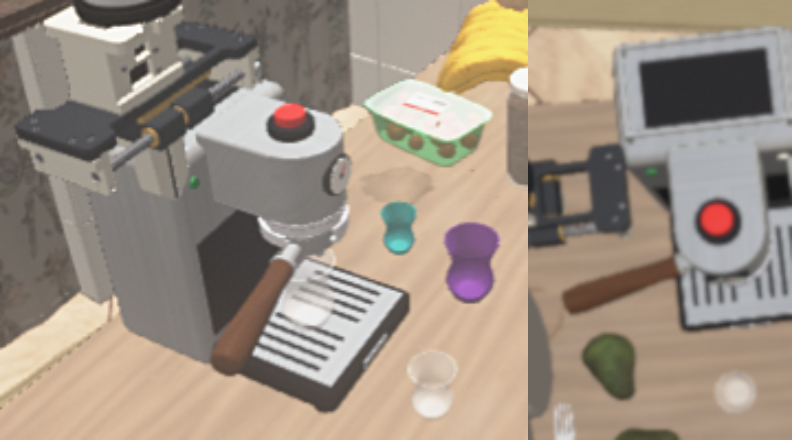

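The gripper is closed beside the head, clear of the handle on its machine side. In the top half of the picture its body edge is at column 628 and the handle runs from (570,302) to (680,268). I'll shift slightly outward and go down.

Emit:
arm_command(moves=[[[0,-0.008,0.03],[0,0,0],0],[[0,-0.008,0.06],[0,0,0],0],[[0,-0.008,0.1],[0,0,0],0],[[0,-0.008,0.13],[0,0,0],0],[[0,-0.008,0.157],[0,0,0],0]])

```text
time: 3.3
tool_pos: [0.6229, 0.2103, 0.149]
tool_rot: [3.142, -0.0, 0.12]
contact_force: [1.1, -0.1, 0.6]
opening: 0.001
grip_force: 0.0
```

```bash
python3 - <<'E'
from h import *
print(robot.observe()['tool_pos'],robot.observe()['contact_force'])
# path of finger centre (machine axes) rel. angle
O=np.array([.6265,.0445]);y=.12;M=np.array([[np.cos(y),np.sin(y)],[-np.sin(y),np.cos(y)]])
print("now",M@(robot.observe()['tool_pos'][:2]-O))
for f in np.arange(.2,1.58,.1).tolist()+[1.571]:
    u=np.array([-np.sin(f),np.cos(f)]);n=np.array([-np.cos(f),-np.sin(f)])
    print(round(f,2),(u*.155-n*(.014+.0095*np.cos(f)+.019*np.sin(f))).round(3))
E
```

```text
[0.6228895  0.21034511 0.14898421] [ 1.14508901 -0.10016957  0.61013705]
now [0.01626915 0.16508468]
0.2 [-0.004  0.157]
0.3 [-0.018  0.157]
0.4 [-0.033  0.155]
0.5 [-0.047  0.151]
0.6 [-0.061  0.146]
0.7 [-0.074  0.14 ]
0.8 [-0.087  0.133]
0.9 [-0.1    0.124]
1.0 [-0.111  0.113]
1.1 [-0.122  0.102]
1.2 [-0.132  0.089]
1.3 [-0.14   0.075]
1.4 [-0.147  0.06 ]
1.5 [-0.152  0.045]
1.57 [-0.155  0.033]
```

Emit:
arm_command(moves=[[[-0.015,0.004,0],[0,0,0],0],[[-0.027,0.007,0],[0,0,0],0],[[-0.038,0.009,0],[0,0,0],0],[[-0.049,0.01,0],[0,0,0],0],[[-0.06,0.013,0],[0,0,0],0]])

```text
time: 3.8
tool_pos: [0.5668, 0.1903, 0.1511]
tool_rot: [3.142, -0.006, 0.12]
contact_force: [7.0, -0.1, -2.1]
opening: 0.0001
grip_force: 2.7
```

Emit:
arm_command(moves=[[[-0.011,0.003,0],[0,0,0],0],[[-0.022,0.008,0],[0,0,0],0],[[-0.033,0.014,0],[0,0,0],0],[[-0.044,0.021,0],[0,0,0],0],[[-0.055,0.028,0],[0,0,0],0]])

```text
time: 4.3
tool_pos: [0.5164, 0.1561, 0.1517]
tool_rot: [-3.141, -0.009, 0.12]
contact_force: [6.4, 2.6, 0.9]
opening: 0.0005
grip_force: 2.8
```

Emit:
arm_command(moves=[[[-0.008,0.008,0],[0,0,0],0],[[-0.016,0.016,0],[0,0,0],0],[[-0.023,0.024,0],[0,0,0],0],[[-0.029,0.033,0],[0,0,0],0],[[-0.035,0.042,0],[0,0,0],0]])

```text
time: 4.8
tool_pos: [0.4865, 0.1106, 0.1516]
tool_rot: [-3.141, -0.008, 0.12]
contact_force: [4.4, 4.8, 1.2]
opening: 0.0004
grip_force: 2.9
```

```bash
python3 - <<'E'
from h import *
O=np.array([.6265,.0445]);y=.12;M=np.array([[np.cos(y),np.sin(y)],[-np.sin(y),np.cos(y)]])
print("now",M@(robot.observe()['tool_pos'][:2]-O),robot.observe()['contact_force'])
a=cv2.resize(robot.read_camera("side")[130:330,80:320,::-1],None,fx=2,fy=2);b=cv2.resize(robot.read_camera("top")[70:270,140:290,::-1],None,fx=2,fy=2)
cv2.imwrite("pics/c3.png",np.hstack([a,b]))
E
```

```text
now [-0.1310467   0.08242436] [4.39449329 4.77890846 1.21824795]
```

View pics/c3.png

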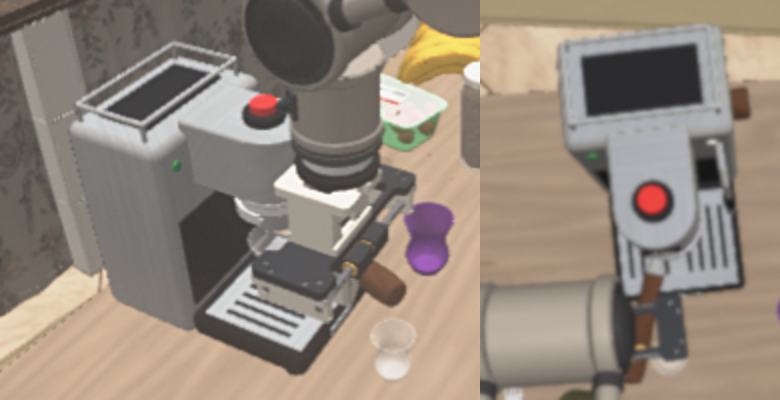

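Emit:
arm_command(moves=[[[-0.005,0.007,0],[0,0,0],0],[[-0.009,0.014,0],[0,0,0],0],[[-0.013,0.021,0],[0,0,0],0],[[-0.016,0.027,0],[0,0,0],0],[[-0.019,0.033,0],[0,0,0],0]])

```text
time: 5.4
tool_pos: [0.4709, 0.0759, 0.1506]
tool_rot: [-3.141, -0.004, 0.12]
contact_force: [3.3, 5.7, 0.5]
opening: 0.0003
grip_force: 2.7
```

Emit:
arm_command(moves=[[[0,0,0],[0,0,0],0],[[0,-0.04,0],[0,0,0],0],[[0,-0.08,0],[0,0,0],0],[[0,-0.12,0],[0,0,0],0],[[0,-0.12,0],[0,0,0],0]])

```text
time: 5.9
tool_pos: [0.4542, 0.1978, 0.1496]
tool_rot: [-3.141, 0.0, 0.125]
contact_force: [0.7, -0.5, 0.8]
opening: 0.0003
grip_force: 0.0
```

```bash
python3 - <<'E'
from h import *
print(robot.observe()['tool_pos'])
crop("top",145,75,145,150,4,"pics/top4.png")
E
```

```text
[0.4541685  0.19776435 0.14960315]
```

View pics/top4.png

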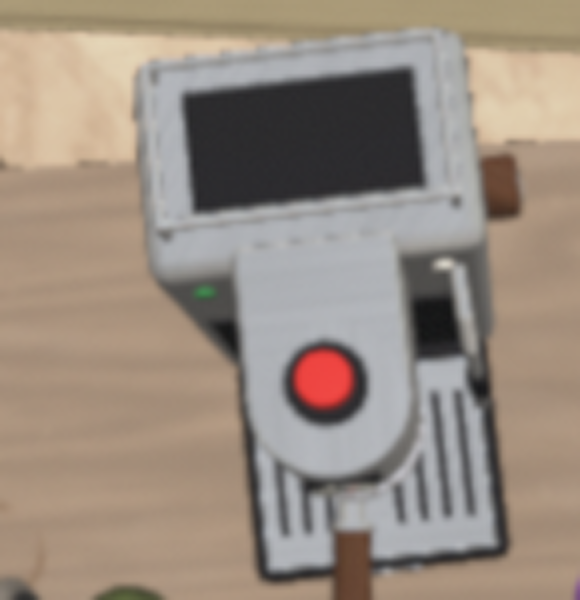

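The handle now points almost straight out, leaving the collar at (352,500). I'll measure its angle and the machine's yaw more finely.

```bash
python3 - <<'E'
from h import *
im=robot.read_camera("top")
cv2.imwrite("pics/top5.png",cv2.resize(im[180:275,195:295,::-1],None,fx=6,fy=6,interpolation=cv2.INTER_CUBIC))
hsv=cv2.cvtColor(im,cv2.COLOR_RGB2HSV)
# black panel edges -> world yaw
g=im.max(2); m=((g<70)*255).astype('uint8'); m[:90]*=(1); 
sub=np.zeros_like(m); sub[88:132,186:255]=m[88:132,186:255]
n,lab,st,_=cv2.connectedComponentsWithStats(sub); k=1+np.argmax(st[1:,4]); print(st[k])
ys,xs=np.where(lab==k); h=[]
P=np.array([at("top",x,y,.298)[:2] for x,y in zip(xs,ys)],np.float32)
r=cv2.minAreaRect((P*1000)); print("panel",r, np.deg2rad(r[2]))
# handle: brown pixels
R,G,B=[im[...,i].astype(int) for i in range(3)]
b=((R<125)&(R-B>25)); b[:205]=0;b[275:]=0;b[:,:215]=0;b[:,250:]=0
for y in range(206,272,4):
    x=np.where(b[y])[0]; print(y,x.min() if len(x) else 0,x.max() if len(x) else 0,len(x))
E
```

```text
[ 191   93   59   34 1610]
panel ((759.8992919921875, 58.262542724609375), (63.493404388427734, 122.20829010009766), 6.610342025756836) 0.1153722330324086
206 0 0 0
210 229 236 8
214 229 236 8
218 228 237 10
222 228 237 10
226 228 237 10
230 228 238 11
234 228 238 11
238 227 238 12
242 227 238 12
246 227 238 12
250 227 238 12
254 227 239 13
258 227 238 12
262 228 237 10
266 0 0 0
270 0 0 0
```

View pics/top5.png

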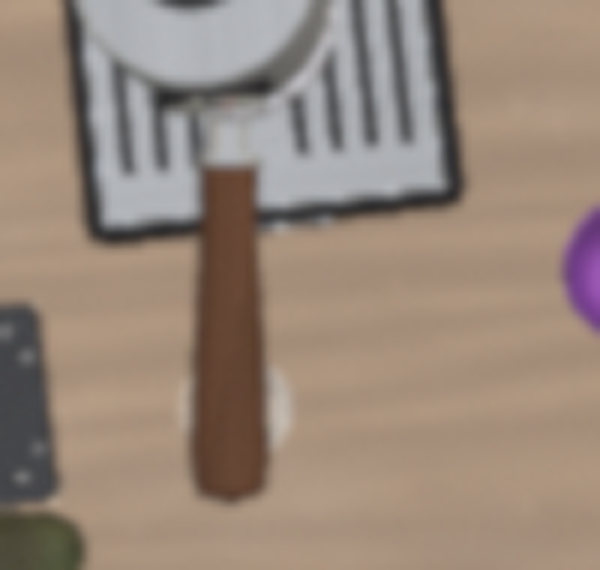

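The handle runs vertically in the picture, from (229,170) to (230,495), while the machine is turned about 0.115 rad. So about 0.11 rad remains.

```bash
cat >> h.py <<'E'
def hangle():
    im=robot.read_camera("top");R,G,B=[im[...,i].astype(int) for i in range(3)]
    b=((R<125)&(R-B>25));C=[]
    for y in range(212,262):
        x=np.where(b[y,212:256])[0]+212
        if 6<=len(x)<=15: C.append(at("top",x.mean(),y,.171)[:2])
    C=np.array(C,np.float32);v=cv2.fitLine(C,cv2.DIST_HUBER,0,.01,.01).ravel()
    return np.arctan(v[1]/v[0]),len(C),C[0],C[-1]
def tray():
    im=robot.read_camera("top");g=im.max(2).astype(int);P=[]
    for x in list(range(216,226))+list(range(243,268)):
        c=g[205:226,x]; k=205+np.argmin(c)  # dark front edge line
        w=np.clip(130-g[k-3:k+4,x],0,None); P.append(at("top",x,(w*np.arange(k-3,k+4)).sum()/w.sum(),.04)[:2])
    v=cv2.fitLine(np.array(P,np.float32),cv2.DIST_HUBER,0,.01,.01).ravel(); return np.arctan(-v[0]/v[1]),P[0],P[-1]
E
python3 - <<'E'
from h import *
print(hangle());print(tray())
o=robot.observe();print(o['tool_pos'])
E
```

```text
(np.float32(0.009190723), 50, array([0.5491729, 0.0440187], dtype=float32), array([0.43170297, 0.04224881], dtype=float32))
(np.float32(0.11304958), array([0.54117828, 0.10335842]), array([ 0.55713691, -0.03648497]))
[0.45546703 0.1933079  0.14939587]
```

Emit:
arm_command(moves=[[[0,0.04,0],[0,0,0],0],[[0,0.08,0],[0,0,0],0],[[0,0.105,0],[0,0,0],0],[[0,0.112,0],[0,0,0],0],[[0,0.116,0],[0,0,0],0]])

```text
time: 6.6
tool_pos: [0.4696, 0.0775, 0.1494]
tool_rot: [-3.142, 0.0, 0.117]
contact_force: [-0.2, 0.6, 0.3]
opening: 0.0004
grip_force: 0.2
```

Emit:
arm_command(moves=[[[0,0.004,0],[0,0,0],0],[[0,0.008,0],[0,0,0],0],[[0,0.012,0],[0,0,0],0],[[0,0.016,0],[0,0,0],0],[[0,0.0175,0],[0,0,0],0]])

```text
time: 7.1
tool_pos: [0.4701, 0.0631, 0.1488]
tool_rot: [-3.139, 0.003, 0.121]
contact_force: [-4.7, 5.1, 1.0]
opening: 0.0005
grip_force: 2.7
```

Emit:
arm_command(moves=[[[0,0,0],[0,0,0],0],[[0,-0.04,0],[0,0,0],0],[[0,-0.08,0],[0,0,0],0],[[0,-0.12,0],[0,0,0],0],[[0,-0.12,0],[0,0,0],0]])

```text
time: 7.6
tool_pos: [0.4563, 0.185, 0.1494]
tool_rot: [-3.141, -0.0, 0.126]
contact_force: [0.3, 0.3, 0.3]
opening: 0.0005
grip_force: 0.0
```

```bash
python3 - <<'E'
from h import *
print(hangle());print(tray());print(hangle()[0])
print(robot.observe()['tool_pos'])
E
```

```text
(np.float32(0.086389385), 50, array([0.5491488 , 0.03677507], dtype=float32), array([0.43167374, 0.0290964 ], dtype=float32))
(np.float32(0.11304446), array([0.54116394, 0.10335829]), array([ 0.55714933, -0.03648499]))
0.090452015
[0.4571412  0.18083431 0.14925179]
```

Emit:
arm_command(moves=[[[0,0.04,0],[0,0,0],0],[[0,0.08,0],[0,0,0],0],[[0,0.1,0],[0,0,0],0],[[0,0.11,0],[0,0,0],0],[[0,0.116,0],[0,0,0],0]])

```text
time: 8.25
tool_pos: [0.4712, 0.0642, 0.1494]
tool_rot: [-3.141, 0.0, 0.117]
contact_force: [-2.1, 3.2, 0.1]
opening: 0.0
grip_force: 1.4
```

Emit:
arm_command(moves=[[[0,0.002,0],[0,0,0],0],[[0,0.004,0],[0,0,0],0],[[0,0.006,0],[0,0,0],0],[[0,0.008,0],[0,0,0],0],[[0,0.008,0],[0,0,0],0]])

```text
time: 8.75
tool_pos: [0.4712, 0.0591, 0.1491]
tool_rot: [-3.14, 0.002, 0.121]
contact_force: [-2.4, 4.5, 0.9]
opening: 0.0004
grip_force: 2.5
```

Emit:
arm_command(moves=[[[0,0,0],[0,0,0],0],[[0,-0.04,0],[0,0,0],0],[[0,-0.08,0],[0,0,0],0],[[0,-0.12,0],[0,0,0],0],[[0,-0.12,0],[0,0,0],0]])

```text
time: 9.25
tool_pos: [0.4569, 0.181, 0.1494]
tool_rot: [-3.141, -0.001, 0.126]
contact_force: [0.1, -1.2, -0.6]
opening: 0.0004
grip_force: 0.0
```

```bash
cat >> h.py <<'E'
def hang2():
    im=np.mean([robot.read_camera("top") for _ in range(2)],0);r=im[...,0]; C=[]
    for y in range(224,260): # subpixel edges at half level of red channel
        row=r[y]; mid=int(round(231+(y-224)*.03)); lo=row[mid-3:mid+4].mean()
        def edge(s):
            x=mid+4*s; hi=np.median(row[mid+12*s:mid+16*s:s]); t=(lo+hi)/2
            while row[x]<t: x+=s
            return x-s+s*(t-row[x-s])/(row[x]-row[x-s])
        C.append([*at("top",(edge(1)+edge(-1))/2,y,.171)[:2]])
    C=np.array(C,np.float32);v=cv2.fitLine(C,cv2.DIST_HUBER,0,.01,.01).ravel()
    p=v[2:];a=np.arctan2(.0447-p[1],.6265-p[0])
    return np.arctan(v[1]/v[0]),a,p
E
python3 - <<'E'
from h import *
print(hangle());print(hang2())
print(robot.observe()['tool_pos'])
E
```

```text
(np.float32(0.1158677), 50, array([0.5491488 , 0.03677507], dtype=float32), array([0.43166226, 0.02431512], dtype=float32))
(np.float32(nan), np.float32(0.07122806), array([0., 0.], dtype=float32))
[0.45770685 0.17683273 0.1492605 ]h.py:37: RuntimeWarning: divide by zero encountered in scalar divide
  return x-s+s*(t-row[x-s])/(row[x]-row[x-s])
h.py:41: RuntimeWarning: invalid value encountered in scalar divide
  return np.arctan(v[1]/v[0]),a,p
```

```bash
python3 - <<'E'
from h import *
im=robot.read_camera("top").astype(float); d=im[...,0]-0; 
np.set_printoptions(linewidth=200)
for y in (216,228,240,252): print(y,d[y,218:246].astype(int))
# soft-weight centroid: darkness in green channel relative to table
g=im[...,1];C=[]
for y in range(212,260):
    w=np.clip((95-g[y,222:244])/40,0,1); 
    C.append(at("top",(w*np.arange(222,244)).sum()/w.sum(),y,.171)[:2])
C=np.array(C,np.float32)
for s in (slice(0,None),slice(8,None),slice(12,40)):
    v=cv2.fitLine(C[s],cv2.DIST_HUBER,0,.01,.01).ravel();print(np.arctan(v[1]/v[0]),"y at axis",v[3]+(.6265-v[2])*v[1]/v[0])
crop("top",195,180,100,95,6,"pics/top6.png")
E
```

```text
216 [152 143 134 129 126 126 129 130 119 106  94  84  73  66  72  85  94  99 100 101 103 102  95  81  73  68  72  74]
228 [168 167 167 167 166 167 166 165 165 165 164 164 164 155 124  95  90  96  99 101 102 103 102  97  99 124 151 162]
240 [165 165 164 165 165 165 165 165 166 170 177 181 178 175 156 117  91  92  97 100  99  98  98  98  96  94  99 127]
252 [173 173 173 173 173 173 173 178 191 197 196 196 202 209 208 180 129  95  92  94  95  96  99 101 100  99  98  95]
0.08674375 y at axis 0.042533983
0.07586727 y at axis 0.041012187
0.0878568 y at axis 0.04238952
```

View pics/top6.png

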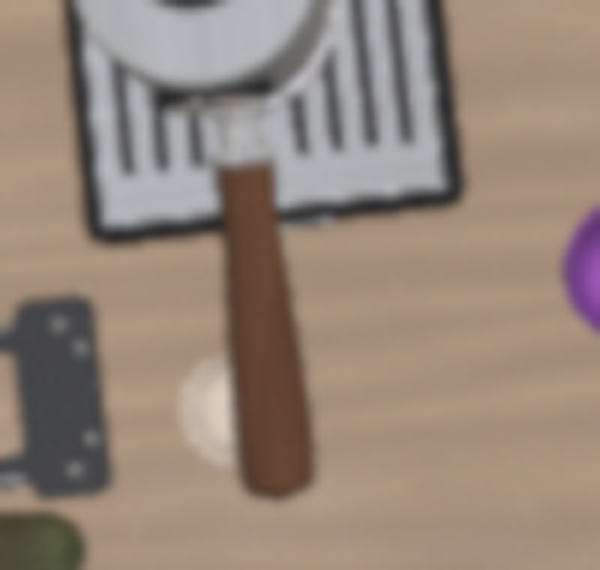

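The handle now runs from (247,172) to (277,480), nearly parallel with the tray's sides. I'll refit it with a window wide enough to hold the whole handle.

```bash
python3 - <<'E'
from h import *
im=robot.read_camera("top").astype(float)
g=im[...,0];C=[]
for y in range(222,260):
    w=np.clip((135-g[y,222:254])/35,0,1)
    C.append(at("top",(w*np.arange(222,254)).sum()/w.sum(),y,.171)[:2])
C=np.array(C,np.float32)
for s in (slice(0,None),slice(5,35)):
    v=cv2.fitLine(C[s],cv2.DIST_HUBER,0,.01,.01).ravel();print(np.arctan(v[1]/v[0]),"y at axis",v[3]+(.6265-v[2])*v[1]/v[0],v[2:])
print(robot.observe()['tool_pos'])
b=[at("top",145+(324.5)/4-.5,75+(378.5)/4-.5,.307)]
hs=cv2.cvtColor(robot.read_camera("side"),cv2.COLOR_RGB2HSV)
E
```

```text
0.12319151 y at axis 0.046333898 [0.4772597  0.02785518]
0.124932624 y at axis 0.046595 [0.48776883 0.02917221]
[0.45805276 0.17579024 0.14933633]
```

All angle estimates (0.105 to 0.123) agree with square (0.114), so the portafilter is tight. Next is the button.

Emit:
arm_command(moves=[[[0,0,-0.05],[0,0,0],0],[[0,0,-0.1],[0,0,0],0],[[0,0,-0.15],[0,0,0],0],[[0,0,-0.19],[0,0,0],0],[[0,0,-0.19],[0,0,0],0]])

```text
time: 10.1
tool_pos: [0.4601, 0.1763, 0.3453]
tool_rot: [-3.141, -0.012, 0.118]
contact_force: [0.5, 0.8, -0.5]
opening: 0.0002
grip_force: 0.0
```

Emit:
arm_command(moves=[[[0.15,0.149,0],[0,0,0],0],[[0.15,0.149,0],[0,0,0],0],[[0.15,0.149,0],[0,0,0],0],[[0.15,0.149,0],[0,0,0],0],[[0.15,0.149,0],[0,0,0],0]])

```text
time: 10.6
tool_pos: [0.6271, 0.0419, 0.3363]
tool_rot: [3.141, 0.003, 0.114]
contact_force: [-1.1, 0.1, -0.8]
opening: 0.0004
grip_force: 0.0
```

Emit:
arm_command(moves=[[[0,0,0],[0,0,0],0],[[0,0,0],[0,0,0],0],[[0,0,0.01],[0,0,0],0],[[0,0,0.02],[0,0,0],0],[[0,0,0.02],[0,0,0],0]])

```text
time: 11.1
tool_pos: [0.6232, 0.0476, 0.3176]
tool_rot: [-3.141, 0.003, 0.121]
contact_force: [-0.1, 0.5, -0.3]
opening: 0.0003
grip_force: 0.0
```

```bash
python3 - <<'E'
from h import *
o=robot.observe();print(o['tool_pos'],o['contact_force'])
a=cv2.resize(robot.read_camera("side")[130:330,80:320,::-1],None,fx=2,fy=2);b=cv2.resize(robot.read_camera("top")[70:270,140:290,::-1],None,fx=2,fy=2)
cv2.imwrite("pics/c7.png",np.hstack([a,b]))
E
```

```text
[0.62320425 0.04763942 0.31762782] [-0.08201155  0.47397252 -0.26063471]
```

View pics/c7.png

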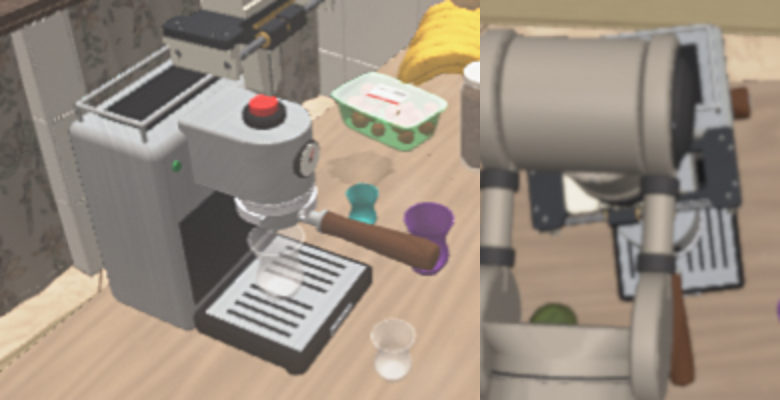

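The glass still stands under the spouts at (275,275), the handle points out the front, and the fingertips hang just above the button at (263,105).

Emit:
arm_command(moves=[[[0.002,0,0.004],[0,0,0],0],[[0.002,0,0.008],[0,0,0],0],[[0.002,0,0.011],[0,0,0],0],[[0.002,0,0.013],[0,0,0],0],[[0.002,0,0.014],[0,0,0],0]])

```text
time: 11.7
tool_pos: [0.6265, 0.0469, 0.3054]
tool_rot: [3.142, -0.0, 0.12]
contact_force: [-0.9, -0.1, 2.6]
opening: 0.0008
grip_force: 1.2
```

Emit:
arm_command(moves=[[[0,0,0.001],[0,0,0],0],[[0,0,0.002],[0,0,0],0],[[0,0,0.0025],[0,0,0],0],[[0,0,0.003],[0,0,0],0],[[0,0,0.003],[0,0,0],0]])

```text
time: 12.2
tool_pos: [0.6265, 0.047, 0.3026]
tool_rot: [3.141, -0.0, 0.12]
contact_force: [-1.8, 1.2, 4.6]
opening: 0.0005
grip_force: 2.0
```

Emit:
arm_command(moves=[[[0,0,0.001],[0,0,0],0],[[0,0,0.0015],[0,0,0],0],[[0,0,0.002],[0,0,0],0],[[0,0,0.002],[0,0,0],0],[[0,0,0.002],[0,0,0],0]])

```text
time: 12.7
tool_pos: [0.6266, 0.047, 0.3012]
tool_rot: [3.141, -0.001, 0.12]
contact_force: [-2.2, -0.2, 7.4]
opening: 0.0008
grip_force: 3.9
```

It has bottomed out (7.4 N). Releasing.

Emit:
arm_command(moves=[[[0,0,-0.01],[0,0,0],0],[[0,0,-0.03],[0,0,0],0],[[0,0,-0.06],[0,0,0],0],[[0,0,-0.08],[0,0,0],0],[[0,0,-0.08],[0,0,0],0]])

```text
time: 13.2
tool_pos: [0.6274, 0.0469, 0.3833]
tool_rot: [3.141, -0.006, 0.12]
contact_force: [0.1, -0.4, -0.1]
opening: 0.0
grip_force: 0.0
```

Emit:
arm_command(moves=[[[0,0,0],[0,0,0],0],[[0,0,0],[0,0,0],0],[[0,0,0],[0,0,0],0],[[0,0,0],[0,0,0],0],[[0,0,0],[0,0,0],0]])

```text
time: 13.7
tool_pos: [0.6265, 0.047, 0.3799]
tool_rot: [-3.142, 0.001, 0.12]
contact_force: [-0.5, -0.2, -0.5]
opening: 0.0001
grip_force: 0.0
```

```bash
python3 - <<'E'
from h import *
o=robot.observe();print(o['tool_pos'],o['contact_force'])
# quick handle check in side view versus earlier is unchanged: fit centre row of tip
print(robot.hand_in())
E
```

```text
[0.62646554 0.04695257 0.37987063] [-0.4759086  -0.24041812 -0.48841071]
the job is handed in; nothing more can be done
None
```

Handed in at about 14 s, with no verdict returned: the handle measured square to within about 0.01 rad, the brew button was then pressed to its stop (7.4 N) and let go, and the glass, jar and mug were never touched.

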